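Clip a handheld radio into its charging dock and start the charge

TASK

Push the handheld radio along its charging dock so that the ring on its end forces the sprung gate of the snap hook open and the gate snaps shut behind it. Then start the charge on the charge controller: press the round key fully down and let it up, then the long bar key the same way; never press the square key. Leave the mug, the hand microphone and the spare battery where they are.

Things in the scene. Friction and masses are not known exactly. Their poses are not given: they have to be found in the camera images.
- dock: (All lengths in mm.) Grey charging dock, fixed; pose varies. Base plate x -150 to +72, 84 wide, 6 thick. Channel for the radio along x: two rails 10 thick, to 24 above the desk, from x = -100 to -20, inner faces at y = +-29.5. Snap hook at its +x end. Origin: at desk height, on the channel's centre line, straight below the shut gate. x: the way the radio is pushed in; z up.
- hook_mouth (a point): Middle of the channel at the snap hook's mouth, 23 above the desk, on the line of the shut gate (axes as the dock's). The hook is a flat steel loop of 8 thick bar from dock y = -31 to +15.5, open towards -x; its far end stops the ring's bar with the bar's centre at about x = +40. Its post behind stands to 28 above the desk.
- gate (a joint): Steel gate of the hook, 40 long, 8 high, 5 thick, hinged on an upright pin at dock x = 0, y = -31. Radians: 0 = shut (along dock y), grows as it swings inwards (dock +x), to 1.15; sprung shut (0.05 N m shut, 0.13 open). The ring's bar meets it with its centre at dock x = -5.5; the gate snaps shut behind it at x = 24 to 32. Pushing takes 5 to 10 N.
- ring_bar (a point): Centre of the upright end bar (6 thick) of the steel D-ring fixed rigidly to the radio's front end, 17 above the radio's underside, 143 ahead of radio_rear. The ring stands on edge, 28 high outside, 16 inside: its two legs pass above and below the gate. Axes: x from the radio towards the ring, z up.
- radio_rear (a point): Centre of the radio's rear end face (56 wide, 34 high), the face to push, 17 above its underside. It sticks out towards the robot, clear of the rails, which it never enters. Axes: x along the radio towards the ring, z up.
- radio: Handheld radio: loose black case 95 long, 56 wide, 34 high, 0.18 to 0.36 kg, lying on its back on the dock's base plate (underside 6 above the desk), front end already between the rails. Origin: centre of the case's underside, 47.5 ahead of its rear face. x towards the ring, z up.
- controller: Charge controller: grey box 90 (x) by 150 (y) by 32 high, fixed to the desk; its position and yaw vary. Origin: centre of the underside. The three keys stand in a row along its y axis, at x = -6, y = -44, 0 and +44, in any order.
- key_round_top (a point): Centre of the top of the round key (24 diameter), 9 above the controller's top (41 above the desk) when up. Axes as the controller's.
- key_round (a joint): Travel of the round key, m: 0 = up, 0.005 = fully down (about 5 N; the spring begins at 1.4 N). Springs back.
- key_bar_top (a point): Centre of the top of the long bar key, 40 along the controller's x by 12 along y, 9 above the controller's top when up. Axes as the controller's.
- key_bar (a joint): Travel of the long bar key, m: 0 = up, 0.005 = fully down (about 5 N). Springs back.
- key_square_top (a point): Centre of the top of the square key (22 by 22), 9 above the controller's top. Not to be pressed.
- key_square (a joint): Travel of the square key, m: 0 = up, 0.005 = fully down.
- mug: White mug, 78 diameter, 92 high, handle at its +y. Bystander. Origin: centre of the underside.
- microphone: Black hand microphone lying flat, about 85 by 60 by 28 high. Bystander. Origin: centre of the underside.
- spare_battery: Grey flat battery pack, 90 by 54 by 22 high. Bystander. Origin: centre of the underside.
Mind the look-alikes: they are no part of the job. What is shaped like the radio but green is not meant. What is shaped like the dock but brown is not meant.

How it is judged (in metres and radians):
On the way, in this order (a step that is already met when the one before it is completed fails the run):
1. the radio's ring pushes the hook's gate open (more than 0.35 rad) (value of joint gate above 0.35 rad and contact force between radio and gate above 0.5 N).
2. the ring's bar is inside the hook and the gate has snapped shut behind it (within 0.08 rad) (x of ring_bar in the frame of dock between 0.005 and 0.046 m and y of ring_bar in the frame of dock between -0.025 and 0.012 m and z of ring_bar in the frame of dock between 0.016 and 0.03 m and value of joint gate below 0.08 rad), for 0.1 s.
3. the round key is pressed down (more than 3.5 mm) (value of joint key_round above 0.0035 m), for 0.05 s.
4. the round key is up again (within 1.5 mm), before the bar key is pressed (value of joint key_round below 0.0015 m and value of joint key_bar below 0.0025 m).
5. the bar key is pressed down (more than 3.5 mm) (value of joint key_bar above 0.0035 m), for 0.05 s.
At the end, for the whole second after the job is handed in: The ring's bar is inside the snap hook (more than 5 mm past the gate's line, at the hook's height within 7 mm) with the gate shut within 0.08 rad; the radio lies flat (within 0.15 rad) and at rest in the dock; all three keys are up again (within 1.5 mm) (all of step 2 and value of joint each of key_round, key_bar, key_square below 0.0015 m and linear speed of radio below 0.02 m/s and angle between ring_bar's own z axis and vertical below 0.15 rad); the robot touches nothing.
It fails at once if the mug, the hand microphone or the spare battery is pushed more than 30 mm or tipped over (distance of any of mug, microphone, spare_battery from where it was at the start of the episode above 0.03 m or angle between any of mug, microphone, spare_battery's own z axis and vertical above 0.5 rad).
It fails at once if the square key is pressed (more than 2.5 mm) (value of joint key_square above 0.0025 m).
It fails at once if a key is pressed (more than 2.5 mm) before the ring is inside the hook (not (x of ring_bar in the frame of dock above 0.005 m) and value of joint any of key_round, key_bar, key_square above 0.0025 m).
It fails at once if two keys are pressed at the same time (value of joint each of key_round, key_bar above 0.0025 m).
It also fails if it takes over 48 s, if anything falls off the work surface, if the arm or the gripper's body presses on something with over 40 N, if the wrist force passes 120 N, or if a joint passes its speed limit or range.

ROBOT

A 7-joint arm with a two-finger parallel gripper is mounted at the origin on the work surface. World frame = base frame: x ahead of the robot, y to its left, z up, the work surface at z = 0. Lengths are in mm, angles in rad, forces in N, time in s.
With the tool pointing down it reaches from about 400 to 925 mm from the base axis. Payload 5.6 kg.
Tool frame: the origin (TCP) lies midway between the tips of the shut fingers; the grasp point (between the pads) lies 19 mm behind it; y points along the fingers, z is the direction in which the jaws open and shut, and the axes are right-handed (so a half turn about y gives the same grasp; the last joint's range is limited). The gripper opens to 85 mm and grips with 20 to 120 N. Pads are 22 mm wide; open, the fingers measure 114 mm over their backs; the gripper's body (76 mm by 85 mm) begins 54 mm behind the grasp point. The pads swing forward as they close: fully open they stand 13 mm farther back than shut.
Start: joints at [1.181, 0.468, -0.012, 1.603, 0.006, 1.071, -0.056], TCP at [220.888, -611.324, 231.29] pointing down, gripper open.
Joint ranges: [-2.53, 2.53], [-0.31, 2.02], [-1.57, 1.55], [0.28, 2.44], [-1.29, 4.43], [0.15, 1.84], [-2.92, 2.92]. Speed limits (rad/s): [2.57, 2.57, 3.14, 3.14, 3.14, 3.14, 3.14].

INTERFACE

Orientations are given as [roll, pitch, yaw] about the fixed x, y, z axes, in that order (R = Rz(yaw) Ry(pitch) Rx(roll)).
In Python, from workcell import robot gives the robot as it stands. The module is installed in compiled form; this text tells all that it offers.
- The arm moves only by the tool servo_tool, never from a script. Its argument "moves" is a list of rows, each a list of 7 numbers: the gripper's target within -1 to 1 (fully open at 1, half-way at 0, shut at -1), then the shift along the tool's x, y, z in cm, then the turn, a rotation vector about the tool's x, y, z in degrees. In form: [[gripper, dx, dy, dz, rx, ry, rz], ...]. A call has 1 to 5 rows; each row is the pose to reach, as a shift and turn from the pose commanded when the call began, along the tool's axes at that moment; what a row does not reach only later rows make up. A row lasts 1/8 s, in which the tool goes at most 62.5 mm and 10.7 degrees, less where a joint would pass 70% of its speed; a pose out of reach is approached as far as the arm can. A call with a gripper value outside its range is refused whole. The fingers move at their own pace and stop on an object; "grip_force" is the grip in N (left out, the last holds). Time passes only in rows, so rows that repeat a pose let the fingers close. It gives the time, the measured TCP pose, the force and the opening at its end, in the units of the state.
- robot.get_obs(): the state, without advancing time (a new reading comes with each control period).
- robot.read_camera(name): name is "scene" or "top" or "wrist"; returns a dict with "image" (480x640x3 uint8, red, green, blue), "fx", "fy", "cx", "cy" (pixels), "eye" and "orientation" of the camera in the world. Camera axes: x right, y up, looking along -z (the intrinsics and any distortion apply to the point x, -y, -z); pixel columns grow to the right and rows downward; lengths in mm; the calibration is good to about 2 mm. A picture is of the moment at which its call begins. There is no depth.
- robot.hand_in(): hands the job in, once; it reports no verdict.
Trained networks look in a picture, given as the dict that the camera call returned (one of the last four; its "shot" number tells which), for a name from the list of things; names that differ only in an ending like _2 or _b are one class to them, and where a whole thing is asked for, a point or a joint stands for the part that bears it (a point fixed in the world has none). Each returns a list of dicts, best first, with "score" (0 to 1); they miss things now and then, are a little off and sometimes report something else, mostly with a low value. They report only what shows in the picture. A call takes as long as a camera call. They do not tell look-alikes from the thing itself.
- robot.outline_of(label, picture): "mask" (480x640 bool, what is visible of it) and "pixel" ([column, row] in pixels, amid what is visible of it).
The state is a dict: "time": time; "joint_pos": joint angles; "dq": joint speeds; "effort": joint torques, N m; "position": TCP position; "tool_rot": TCP orientation; "force": force on the tool from outside, world axes, zero at the start; "wrist_torque": the same for the moment, N m; "finger_gap": finger opening in mm.
Only numpy, scipy, OpenCV 4.12 (cv2) and the standard library are available. Lean on these libraries where they do the work, as an engineer would, in place of code of your own. Each camera call takes 0.05 s, during which the arm holds its last target.

## Working session

There is one attempt and no reset: what is moved stays moved. The work goes in short steps, Python scripts to look and compute and a tool call to move; the robot and the scene stay as the last step left them, time stands still between calls to the robot, and variables do not carry over. Pictures are saved under pics/ and viewed, and the job is handed in when it is done.

Besides the shell and the picture viewer there is one more tool, called after "Request:" as name(argument=value, ...) on one line, values as JSON. servo_tool: Moves the arm, as the interface text tells. Its arguments: {"type":"object","properties":{"moves":{"type":"array","items":{"type":"array","items":{"type":"number"}}},"grip_force":{"type":"number"}},"required":["moves"]}

```bash
mkdir -p pics; python3 - <<'E'
from workcell import robot
import cv2,pickle
o=robot.get_obs(); print({k:o[k] for k in('time','position','tool_rot','force','finger_gap','joint_pos')})
for n in('top','scene'):
    p=robot.read_camera(n); print(n,{k:v for k,v in p.items() if k!='image'})
    cv2.imwrite(f'pics/{n}0.png',p['image'][:,:,::-1]); pickle.dump(p,open(f'{n}0.pkl','wb'))
    for l in('dock','radio','controller','key_round','key_bar','key_square','gate','mug','microphone','spare_battery'):
        print(l,[(round(r['score'],2),[int(x) for x in r['pixel']],int(r['mask'].sum())) for r in robot.outline_of(l,p)])
E
```

```text
{'time': 0.0, 'position': array([ 220.70136709, -610.77887982,  230.31783873]), 'tool_rot': array([-1.57260162e+00, -1.04301265e-04, -2.79482265e+00]), 'force': array([1.1918934 , 0.26870947, 0.10794411]), 'finger_gap': 85.51967626965012, 'joint_pos': array([ 1.18095615,  0.46839488, -0.01160414,  1.60364536,  0.00597628,
        1.07139536, -0.05629622])}
top {'fx': 619.8214175897425, 'fy': 619.8214175897425, 'cx': 321.2624202076175, 'cy': 243.88950248952835, 'eye': array([ 296.66635428,  104.09386965, 1563.81283342]), 'orientation': array([ 0.13669603,  0.00272548, -1.57910292]), 'shot': 1}
dock [(0.8, [123, 283], 2999), (0.62, [320, 192], 1919), (0.52, [335, 225], 936)]
radio [(0.78, [334, 226], 881), (0.78, [210, 359], 961), (0.61, [252, 162], 976)]
controller [(0.63, [457, 221], 2063), (0.33, [476, 229], 102)]
key_round [(0.45, [460, 226], 67)]
key_bar [(0.46, [476, 230], 44)]
key_square [(0.65, [441, 218], 61)]
gate []
mug [(0.67, [215, 235], 1092), (0.45, [336, 227], 987)]
microphone [(0.81, [382, 136], 722)]
spare_battery [(0.92, [531, 292], 860)]
scene {'fx': 577.4315037471359, 'fy': 577.4315037471359, 'cx': 330.2345039793383, 'cy': 243.9935019984527, 'eye': array([1540.67367542, -332.89950592, 1150.85199586]), 'orientation': array([ 0.78685263, -0.01642499,  1.19336694]), 'shot': 2}
dock [(0.64, [352, 285], 1440), (0.64, [470, 188], 1388)]
radio [(0.94, [326, 259], 821), (0.57, [377, 168], 637), (0.55, [426, 286], 1041)]
controller [(0.94, [212, 295], 1879), (0.33, [231, 287], 63)]
key_round [(0.21, [326, 258], 814)]
key_bar [(0.41, [196, 285], 88)]
key_square [(0.47, [230, 286], 37), (0.25, [326, 259], 885)]
gate [(0.65, [232, 288], 88)]
mug [(0.97, [423, 222], 1010), (0.15, [326, 259], 842)]
microphone [(0.94, [315, 342], 765)]
spare_battery [(0.66, [137, 265], 627), (0.27, [317, 346], 772)]
```

View images.

View pics/top0.png

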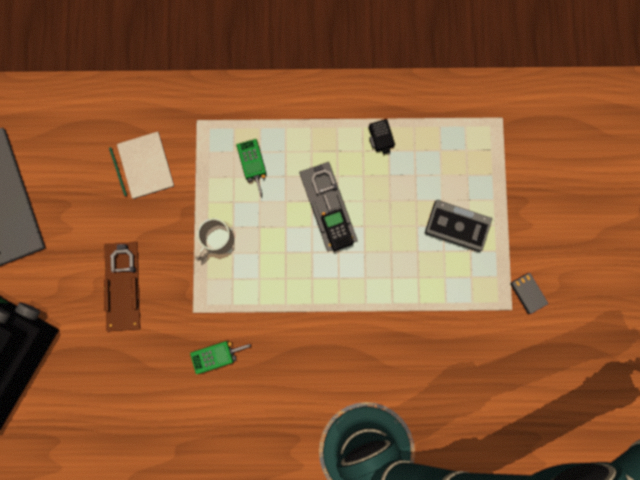

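View pics/scene0.png

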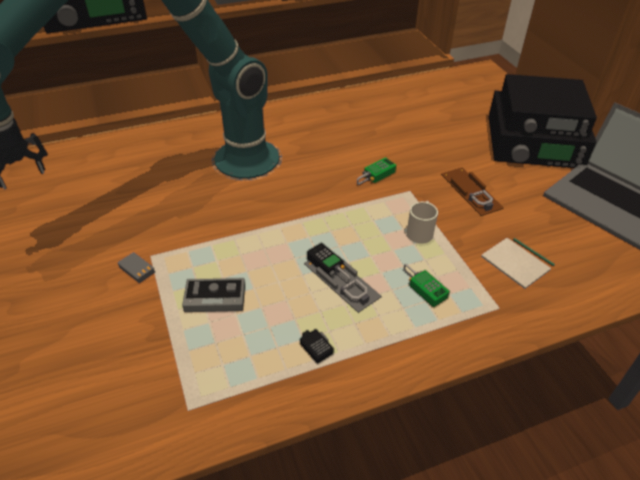

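```bash
python3 - <<'E'
import cv2
a=cv2.imread('pics/top0.png'); cv2.imwrite('pics/top0c.png',cv2.resize(a[150:270,270:420],None,fx=5,fy=5,interpolation=cv2.INTER_CUBIC))
cv2.imwrite('pics/top0k.png',cv2.resize(a[170:270,410:510],None,fx=6,fy=6,interpolation=cv2.INTER_CUBIC))
E
```

```text
(no output)
```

View pics/top0c.png

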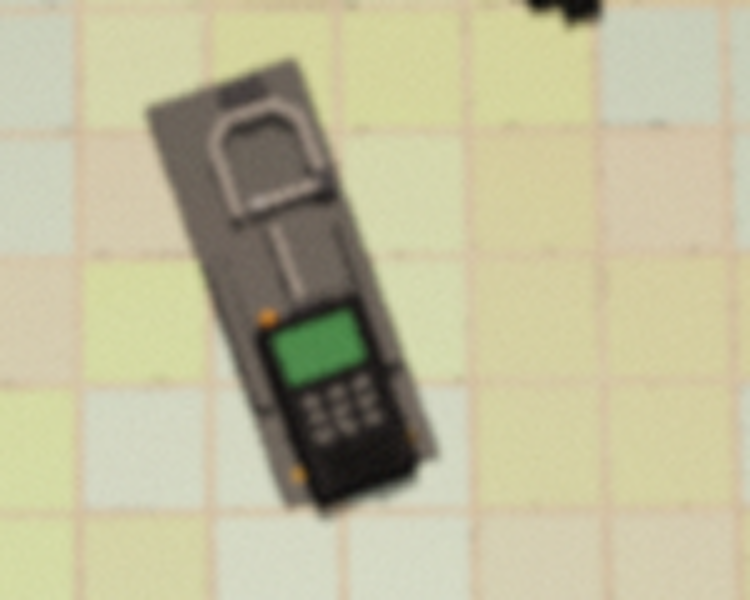

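View pics/top0k.png

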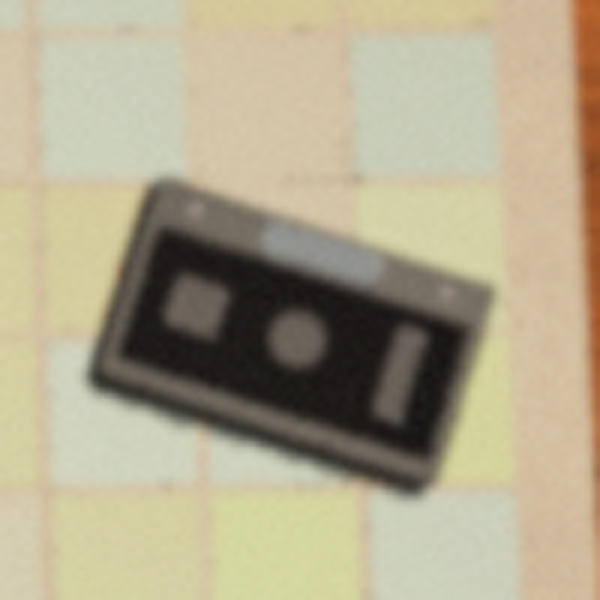

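```bash
cat > h.py <<'E'
import numpy as np,pickle
from scipy.spatial.transform import Rotation as R
def ray(p,u,v):
    d=np.array([(u-p['cx'])/p['fx'],-(v-p['cy'])/p['fy'],-1]); return R.from_euler('xyz',p['orientation']).apply(d)
def onz(p,u,v,z):
    d=ray(p,u,v); return p['eye']+d*(z-p['eye'][2])/d[2]
def proj(p,X):
    c=R.from_euler('xyz',p['orientation']).inv().apply(np.atleast_2d(X)-p['eye'])
    return np.c_[p['cx']-p['fx']*c[:,0]/c[:,2],p['cy']+p['fy']*c[:,1]/c[:,2]]
def world(pose,L):
    x,y,t=pose; L=np.atleast_2d(np.array(L,float)); c,s=np.cos(t),np.sin(t)
    return np.c_[x+c*L[:,0]-s*L[:,1],y+s*L[:,0]+c*L[:,1],L[:,2]]
E
python3 - <<'E'
from h import *
from scipy.optimize import least_squares
p=pickle.load(open('top0.pkl','rb'))
print('horizontal top check', R.from_euler('xyz',p['orientation']).as_matrix().round(2))
def fit(L,px,x0):
    f=lambda q:(proj(p,world(q,L))-px).ravel()
    r=least_squares(f,x0); print(r.x.round(3),'res px',f(r.x).reshape(-1,2).round(1).tolist()); return r.x
c=lambda a,s,o:np.array(a)/s+np.array(o)-[0.4,0.4]
px=c([[148,107],[296,57],[438,458],[290,508]],5,(270,150))
L=[[72,42,6],[72,-42,6],[-150,-42,6],[-150,42,6]]
d=fit(L,px,[550,100,0.2])
# radio rear top corners
px=c([[325,510],[412,475]],5,(270,150))
w=[onz(p,*q,40) for q in px]; print('rear top',np.round(w,1))
px=c([[258,322],[360,295]],5,(270,150)); print('front top',np.round([onz(p,*q,40) for q in px],1))
for u in ([197,305],[298,340],[402,374]):
    print('key',onz(p,*c(u,6,(410,170)),41).round(1))
px=c([[163,182],[495,290],[430,478],[97,372]],6,(410,170))
k=fit([[45,75,32],[45,-75,32],[-45,-75,32],[-45,75,32]],px,[550,-200,-0.3])
print(world(k,[[-6,44,41],[-6,0,41],[-6,-44,41]]).round(1))
print('scene')
pickle.dump((d,k),open('poses.pkl','wb'))
import cv2
s=pickle.load(open('scene0.pkl','rb'))
for q,n in((p,'top'),(s,'scene')):
    im=q['image'][:,:,::-1].copy(); im=cv2.resize(im,None,fx=5,fy=5,interpolation=cv2.INTER_CUBIC)
    for pose,LL in((d,L+[[0,-31,23],[0,9,23],[-20,-39.5,24],[-100,-39.5,24],[-20,39.5,24],[-100,39.5,24],[-5.5,0,23]]),(k,[[45,75,32],[45,-75,32],[-45,-75,32],[-45,75,32],[-6,44,41],[-6,0,41],[-6,-44,41]])):
        for u in proj(q,world(pose,LL)): cv2.circle(im,tuple(int(x*5+2) for x in u),4,(0,0,255),-1)
    r=(150,270,270,500) if n=='top' else (230,330,170,400)
    v=im[r[0]*5:r[1]*5,r[2]*5:r[3]*5]; cv2.imwrite(f'pics/ov_{n}.png',cv2.resize(v,(800,int(800*v.shape[0]/v.shape[1]))))
E
```

```text
horizontal top check [[-0.01  0.99 -0.14]
 [-1.   -0.01 -0.  ]
 [-0.    0.14  0.99]]
[6.46359e+02 1.00720e+02 3.25000e-01] res px [[-0.6, 0.0], [0.5, -0.4], [0.9, -0.2], [-0.8, 0.5]]
rear top [[486.7  73.6  40. ]
 [503.9  30.3  40. ]]
front top [[581.7 106.   40. ]
 [594.9  54.9  40. ]]
key [ 562.5 -195.9   41. ]
key [ 547.4 -237.2   41. ]
key [ 532.8 -279.7   41. ]
[ 5.53202e+02 -2.38568e+02 -3.37000e-01] res px [[-1.1, -1.5], [0.7, -0.6], [1.2, 1.8], [-0.8, 0.2]]
[[ 562.1 -195.1   41. ]
 [ 547.5 -236.6   41. ]
 [ 533.  -278.1   41. ]]
scene
```

View pics/ov_top.png

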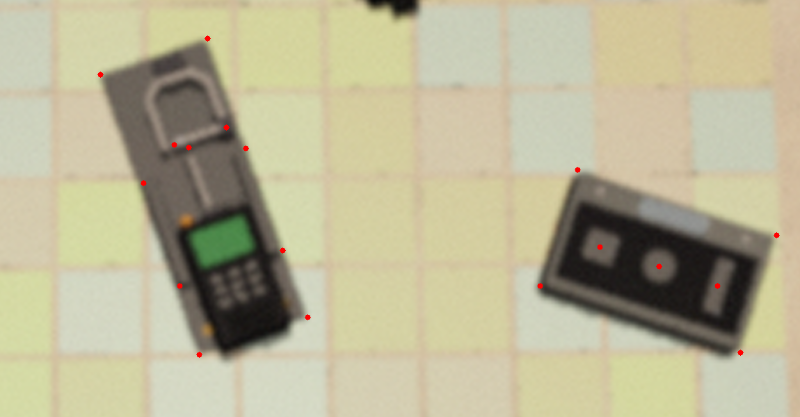

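View pics/ov_scene.png

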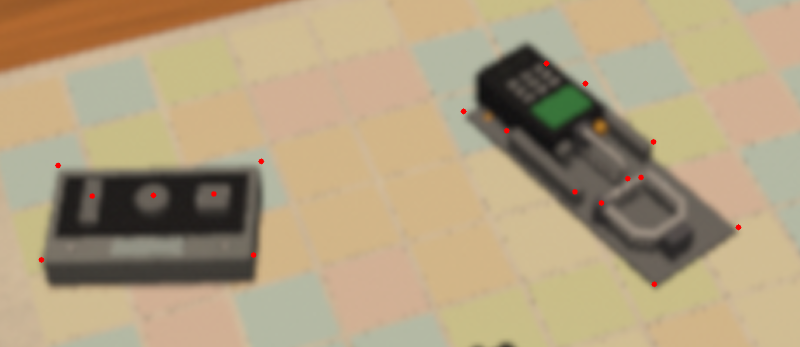

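```bash
cat > sh.py <<'E'
import sys
from h import *
from workcell import robot
def shift(T,yaw):
    o=robot.get_obs(); M=R.from_euler('xyz',o['tool_rot'])
    W=R.from_euler('xyz',[-np.pi/2,0,yaw])
    print('t',round(o['time'],2),'pos',o['position'].round(1),'F',o['force'].round(1),'gap',round(o['finger_gap'],1))
    print('shift cm',(M.inv().apply(np.array(T)-o['position'])/10).round(2),'turn deg',np.degrees((M.inv()*W).as_rotvec()).round(1))
d,k=pickle.load(open('poses.pkl','rb'))
E
python3 -c "
from sh import *
T=world(d,[[-200,1,120]])[0];print(T);shift(T,d[2]-np.pi)"
```

```text
[456.49294523  37.8551215  120.        ]
t 1.1 pos [ 220.9 -611.3  231.3] F [-1.2  0.6 -0.8] gap 85.6
shift cm [-44.22  11.13 -53.05] turn deg [-0.   1.3  0. ]
```

Request:
servo_tool(moves=[[-1,-4,0.5,-4.5,0,0,0],[-1,-8,1,-9.5,0,0,0],[-1,-12,1.5,-14.5,0,0,0],[-1,-16,2,-19.5,0,0.6,0],[-1,-20,3,-24.5,0,1.3,0]])

```text
time: 1.72
position: [324.2, -318.3, 202.8]
tool_rot: [-1.569, 0.001, -2.818]
force: [1.6, 0.6, 0.6]
finger_gap: -0.2
```

```bash
python3 -c "
from sh import *
T=world(d,[[-200,1,120]])[0];print(T);shift(T,d[2]-np.pi)"
```

```text
[456.49294523  37.8551215  120.        ]
t 1.73 pos [ 324.2 -318.3  202.8] F [1.6 0.6 0.6] gap -0.2
shift cm [-23.86   8.25 -29.57] turn deg [-0.1 -0.1 -0.1]
```

Request:
servo_tool(moves=[[-1,-4,0.5,-5,0,0,0],[-1,-8,1.5,-10,0,0,0],[-1,-12,3,-15,0,0,0],[-1,-16,4.5,-20,0,0,0],[-1,-20,6,-25,0,0,0]])

```text
time: 2.35
position: [429.6, -30.3, 145.6]
tool_rot: [-1.57, 0.001, -2.818]
force: [1.5, -1.1, -0.1]
finger_gap: -0.1
```

```bash
python3 -c "
from sh import *
T=world(d,[[-200,1,120]])[0];print(T);shift(T,d[2]-np.pi)"
```

```text
[456.49294523  37.8551215  120.        ]
t 2.35 pos [429.6 -30.3 145.6] F [ 1.5 -1.1 -0.1] gap -0.1
shift cm [-4.71  2.57 -5.61] turn deg [-0.1 -0.1 -0.1]
```

Request:
servo_tool(moves=[[-1,-2.2,1.3,-2.8,0,0,0],[-1,-4,2.6,-5,0,0,0],[-1,-4.5,2.6,-5.5,0,0,0],[-1,-4.5,2.6,-5.5,0,0,0]])

```text
time: 2.85
position: [454.1, 34.3, 119.8]
tool_rot: [-1.57, 0.0, -2.817]
force: [-0.1, -0.4, 0.3]
finger_gap: 0.2
```

```bash
python3 -c "
from sh import *
import cv2
T=world(d,[[-200,1,18]])[0];print(T);shift(T,d[2]-np.pi)
for n in('top','wrist'):
    p=robot.read_camera(n);pickle.dump(p,open(n+'1.pkl','wb'));cv2.imwrite(f'pics/{n}1.png',p['image'][:,:,::-1])
    print(p['eye'],p['orientation'],p['fx'])
"
```

```text
[456.49294523  37.8551215   18.        ]
t 2.85 pos [454.1  34.3 119.8] F [-0.1 -0.4  0.3] gap 0.2
shift cm [-0.34 10.18 -0.26] turn deg [-0. -0. -0.]
[ 296.66635428  104.09386965 1563.81283342] [ 0.13669603  0.00272548 -1.57910292] 619.8214175897425
[532.05799086  59.86182297 262.7533848 ] [-0.32694247 -0.00152291 -1.24788851] 403.674485547054
```

View pics/wrist1.png

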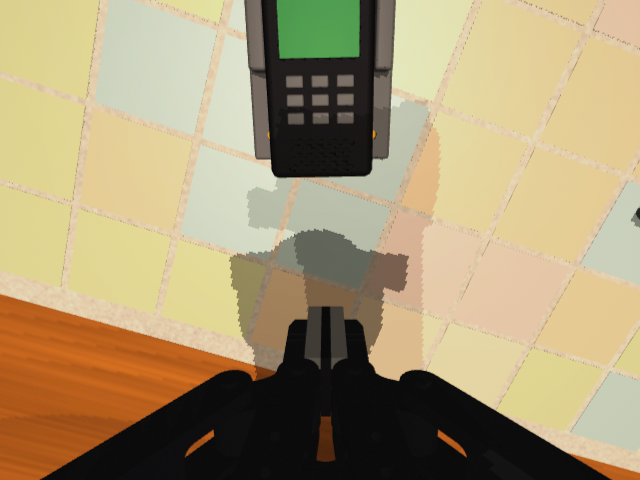

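```bash
python3 -c "
from sh import *
p=pickle.load(open('wrist1.pkl','rb'))
def loc(w):
    x,y,t=d; a=w[0]-x;b=w[1]-y;c,s=np.cos(t),np.sin(t); return np.round([c*a+s*b,-s*a+c*b],1)
for u,z in(([273,177],40),([372,177],40),([255,158],6),([389,158],6),([277,58],40),([360,58],40)): print(u,loc(onz(p,*u,z)))
print('tcp',loc(robot.get_obs()['position']))
"
```

```text
[273, 177] [-157.2   26.3]
[372, 177] [-157.3  -28.2]
[255, 158] [-150.8   41.4]
[389, 158] [-150.9  -42.4]
[277, 58] [-97.4  21.7]
[360, 58] [-97.4 -20.1]
tcp [-203.9   -2.5]
```

Request:
servo_tool(moves=[[-1,0,4,-0.1,0,0,0],[-1,0,8,-0.15,0,0,0],[-1,0,10.1,-0.15,0,0,0],[-1,-1.5,10.1,-0.15,0,0,0],[-1,-2.5,10.1,-0.15,0,0,0]])

```text
time: 3.58
position: [479.5, 44.0, 19.7]
tool_rot: [-1.57, 0.003, -2.819]
force: [0.9, -0.5, -0.2]
finger_gap: -0.1
```

Request:
servo_tool(moves=[[-1,-0.4,0,0,0,0,0],[-1,-0.8,0,0,0,0,0],[-1,-1.2,0,0,0,0,0],[-1,-1.6,0,0,0,0,0]])

```text
time: 4.08
position: [491.8, 48.9, 18.5]
tool_rot: [-1.571, -0.001, -2.818]
force: [-1.9, -0.6, 1.5]
finger_gap: 0.0
```

```bash
cat > look.py <<'E'
from sh import *
import cv2
n=sys.argv[1]
def loc(w):
    x,y,t=d; a=w[0]-x;b=w[1]-y;c,s=np.cos(t),np.sin(t); return np.round([c*a+s*b,-s*a+c*b],1)
o=robot.get_obs(); print(o['time'],'tcp',loc(o['position']),o['position'].round(1),o['force'].round(1))
p=robot.read_camera('wrist');pickle.dump(p,open(n+'.pkl','wb'));cv2.imwrite(f'pics/{n}.png',p['image'][:,:,::-1])
E
python3 look.py w2
```

```text
4.075 tcp [-163.     0.2] [491.8  48.9  18.5] [-1.9 -0.6  1.5]
```

View pics/w2.png

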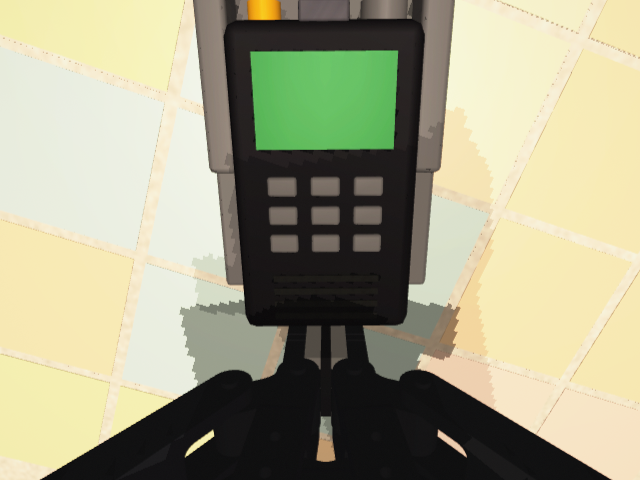

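```bash
python3 - w2 <<'E'
from sh import *
def loc(w):
    x,y,t=d; a=w[0]-x;b=w[1]-y;c,s=np.cos(t),np.sin(t); return np.round([c*a+s*b,-s*a+c*b],1)
p=pickle.load(open('w2.pkl','rb'))
for u,z in(([246,324],40),([407,324],40),([227,284],6),([425,284],6)): print(u,loc(onz(p,*u,z)))
E
```

```text
[246, 324] [-150.   27.]
[407, 324] [-150.1  -27.7]
[227, 284] [-150.5   41.3]
[425, 284] [-150.6  -41.9]
```

Request:
servo_tool(moves=[[-1,-0.7,0,0,0,0,0],[-1,-1.4,0,0,0,0,0],[-1,-2.1,0,0,0,0,0],[-1,-2.8,0,0,0,0,0]])

```text
time: 4.62
position: [517.4, 57.3, 18.2]
tool_rot: [-1.57, -0.004, -2.818]
force: [-6.4, -2.8, 4.5]
finger_gap: 0.2
```

Request:
servo_tool(moves=[[-1,-0.3,0,0,0,0,0],[-1,-0.6,0,0,0,0,0],[-1,-0.9,0,0,0,0,0],[-1,-1.2,0,0,0,0,0]])

```text
time: 5.12
position: [530.7, 62.2, 18.4]
tool_rot: [-1.571, 0.001, -2.817]
force: [-0.1, -0.4, -0.5]
finger_gap: 0.2
```

```bash
python3 look.py w3
```

```text
5.125 tcp [-121.9    0.4] [530.7  62.2  18.4] [-0.1 -0.4 -0.5]
```

View pics/w3.png

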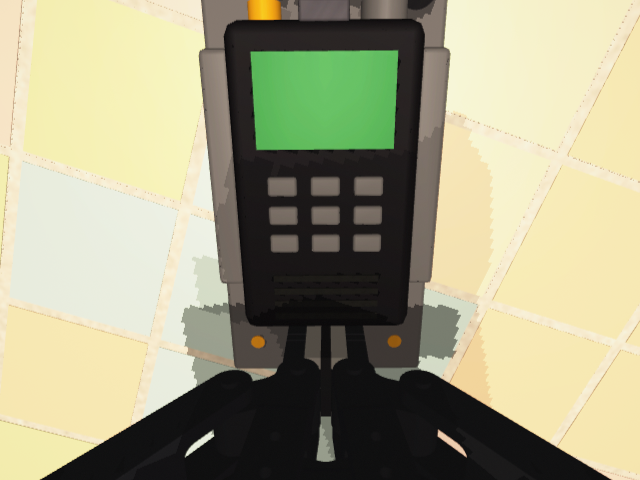

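```bash
python3 - <<'E'
from sh import *
import cv2
p=robot.read_camera('scene'); a=p['image'][235:320,290:400,::-1]
cv2.imwrite('pics/s4.png',cv2.resize(a,None,fx=7,fy=7,interpolation=cv2.INTER_CUBIC))
E
```

```text
(no output)
```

View pics/s4.png

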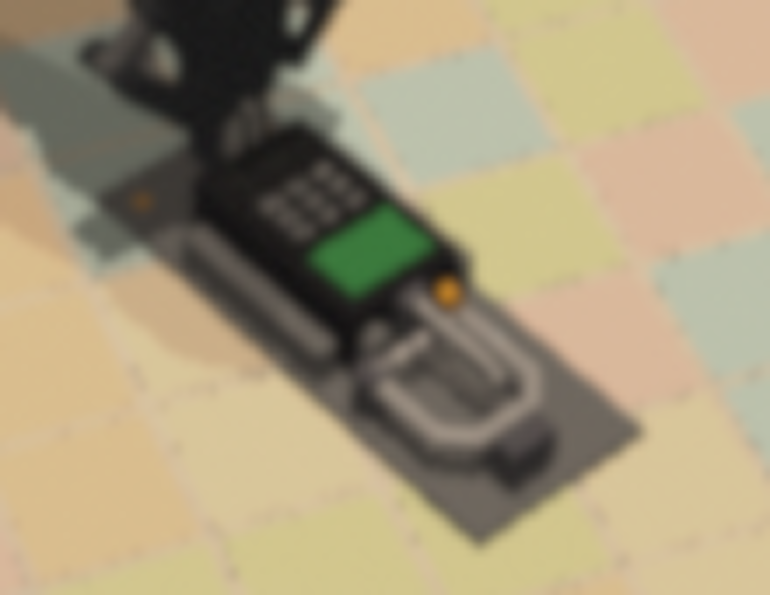

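Request:
servo_tool(moves=[[-1,-0.1,0,0,0,0,0],[-1,-0.25,0,0,0,0,0],[-1,-0.25,0,0,0,0,0]])

```text
time: 5.6
position: [532.7, 62.7, 18.6]
tool_rot: [-1.571, 0.0, -2.817]
force: [-0.8, 0.4, 0.2]
finger_gap: -0.2
```

Request:
servo_tool(moves=[[-1,1.5,0,0,0,0,0],[-1,3,0,0,0,0,0],[-1,3,-5,0,0,0,0],[-1,1,-10,0,0,0,0],[-1,-2,-14,0,0,0,0]])

```text
time: 6.22
position: [550.9, 68.3, 160.5]
tool_rot: [-1.57, 0.0, -2.818]
force: [2.3, -0.3, -0.7]
finger_gap: -0.1
```

```bash
python3 look.py w5;  python3 - <<'E'
from sh import *
import cv2
p=robot.read_camera('scene'); a=p['image'][235:320,290:400,::-1]
cv2.imwrite('pics/s5.png',cv2.resize(a,None,fx=7,fy=7,interpolation=cv2.INTER_CUBIC))
E
```

```text
6.225 tcp [-100.8   -0.3] [550.9  68.3 160.5] [ 2.3 -0.3 -0.7]
```

View pics/w5.png

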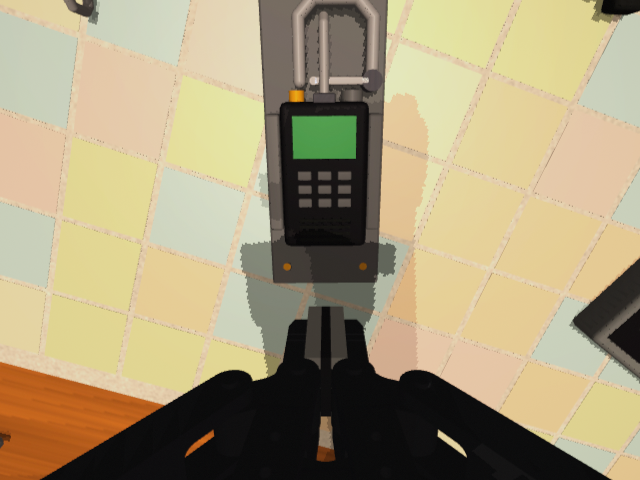

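View pics/s5.png

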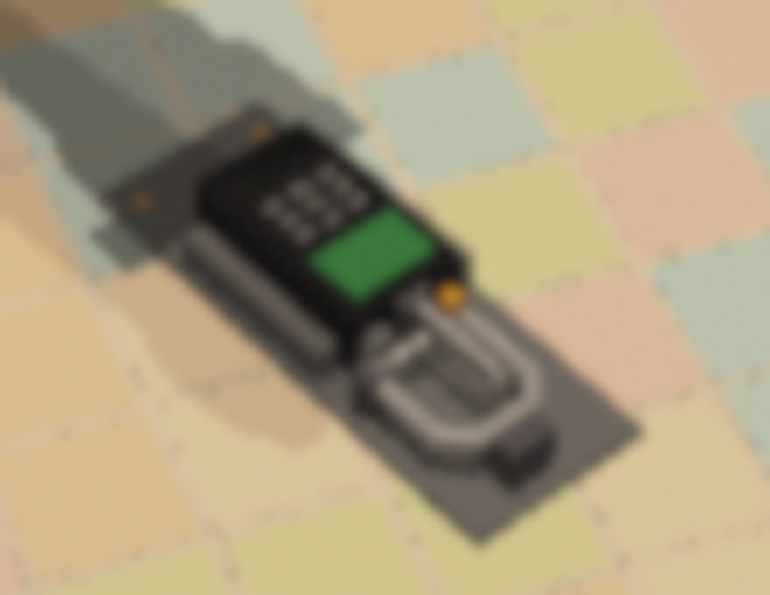

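```bash
python3 -c "
from sh import *
shift([547.5,-237,110],d[2]-np.pi)"
```

```text
t 6.33 pos [556.1  70.2 163.5] F [-0.2  0.8  0. ] gap -0.3
shift cm [10.66  5.29 28.83] turn deg [-0.1 -0.  -0.6]
```

Request:
servo_tool(moves=[[-1,2,0,5.5,0,0,0],[-1,4,1,11,0,0,0],[-1,6,2,16.5,0,0,0],[-1,8,3,22,0,0,0],[-1,10,5,27,0,0,0]])

```text
time: 6.95
position: [541.3, -221.1, 108.0]
tool_rot: [-1.57, -0.0, -2.818]
force: [0.7, -0.3, 0.5]
finger_gap: -0.1
```

Request:
servo_tool(moves=[[-1,0.5,0.3,1.5,0,0,0],[-1,0.5,0.3,1.8,0,0,0],[-1,0.5,0.3,1.8,0,0,0]])

```text
time: 7.32
position: [544.1, -235.5, 105.8]
tool_rot: [-1.571, 0.001, -2.815]
force: [-0.1, -0.5, 0.2]
finger_gap: 0.3
```

```bash
python3 look.py w6; python3 -c "
from sh import *
shift([547.5,-237,50],d[2]-np.pi)"
```

```text
7.325 tcp [-204.2 -286. ] [ 544.1 -235.5  105.8] [-0.1 -0.5  0.2]
t 7.38 pos [ 544.2 -235.2  106. ] F [0.3 1.1 0.4] gap 0.0
shift cm [-0.25  5.6   0.28] turn deg [ 0.   0.1 -0.1]
```

View pics/w6.png

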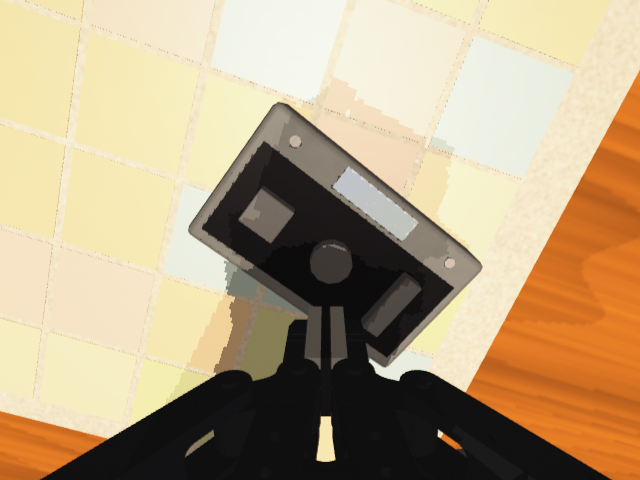

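```bash
python3 -c "
from h import *
import cv2
p=pickle.load(open('w6.pkl','rb'))
k=pickle.load(open('poses.pkl','rb'))[1]
for u in((331,261),(267,213),(394,301)): print(u,onz(p,*u,41).round(1))
im=cv2.resize(p['image'][180:380,180:500,::-1],None,fx=2.5,fy=2.5,interpolation=cv2.INTER_CUBIC)
for q in proj(p,world(k,[[-6,44,41],[-6,0,41],[-6,-44,41],[45,75,32],[45,-75,32]])): cv2.circle(im,(int((q[0]-180)*2.5),int((q[1]-180)*2.5)),4,(0,0,255),-1)
cv2.imwrite('pics/w6o.png',im)
"
```

```text
(331, 261) [ 547.8 -237.6   41. ]
(267, 213) [ 562.6 -196.8   41. ]
(394, 301) [ 536.2 -279.6   41. ]
```

View pics/w6o.png

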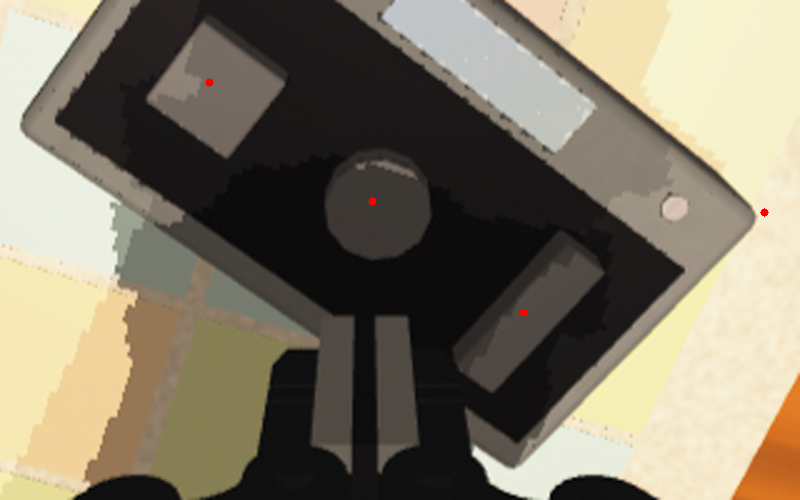

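Request:
servo_tool(moves=[[-1,-0.25,2.5,0.3,0,0,0],[-1,-0.25,5,0.3,0,0,0],[-1,-0.25,6,0.3,0,0,0],[-1,-0.25,6,0.3,0,0,0]])

```text
time: 7.88
position: [547.1, -238.3, 45.4]
tool_rot: [-1.572, -0.0, -2.816]
force: [-0.3, -0.1, 0.4]
finger_gap: -0.0
```

```bash
python3 -c "
from sh import *
shift([547.5,-238,36.3],d[2]-np.pi)"
```

```text
t 7.88 pos [ 547.1 -238.3   45.4] F [-0.3 -0.1  0.4] gap -0.0
shift cm [-0.05  0.91 -0.02] turn deg [0.  0.1 0. ]
```

Request:
servo_tool(moves=[[-1,0,0.4,0,0,0,0],[-1,0,0.7,0,0,0,0],[-1,0,0.9,0,0,0,0],[-1,0,0.9,0,0,0,0]])

```text
time: 8.38
position: [547.8, -239.6, 37.2]
tool_rot: [-1.57, 0.001, -2.817]
force: [1.1, 1.3, 4.0]
finger_gap: -0.1
```

Request:
servo_tool(moves=[[-1,0,0.1,0,0,0,0],[-1,0,0.2,0,0,0,0],[-1,0,0.2,0,0,0,0]])

```text
time: 8.75
position: [547.8, -239.6, 36.0]
tool_rot: [-1.57, 0.001, -2.818]
force: [-0.8, 1.7, 11.9]
finger_gap: -0.5
```

Request:
servo_tool(moves=[[-1,0,-1,0,0,0,0],[-1,0,-2.5,0,0,0,0],[-1,0,-2.5,0,0,0,0]])

```text
time: 9.12
position: [547.4, -240.1, 60.6]
tool_rot: [-1.569, 0.001, -2.818]
force: [1.0, -0.3, -0.3]
finger_gap: 0.0
```

```bash
python3 -c "
from sh import *
shift([533.5,-279,46],d[2]-np.pi)"
```

```text
t 9.12 pos [ 547.4 -240.1   60.6] F [ 1.  -0.3 -0.3] gap 0.0
shift cm [2.56 1.46 3.25] turn deg [-0.1 -0.1 -0.1]
```

Request:
servo_tool(moves=[[-1,1.3,0,1.6,0,0,0],[-1,2.55,0,3.25,0,0,0],[-1,2.55,0,3.25,0,0,0],[-1,2.55,1.5,3.25,0,0,0],[-1,2.55,1.5,3.25,0,0,0]])

```text
time: 9.75
position: [532.2, -277.1, 42.7]
tool_rot: [-1.574, -0.002, -2.816]
force: [-0.3, -0.3, 0.1]
finger_gap: -0.2
```

```bash
python3 look.py w7; python3 -c "
from sh import *
shift([533.5,-279,36],d[2]-np.pi)"
```

```text
9.75 tcp [-228.8 -321.6] [ 532.2 -277.1   42.7] [-0.3 -0.3  0.1]
t 9.8 pos [ 532.7 -277.2   43.3] F [-0.6 -0.2 -0.7] gap -0.0
shift cm [-0.02  0.73  0.2 ] turn deg [0.1 0.  0.1]
```

View pics/w7.png

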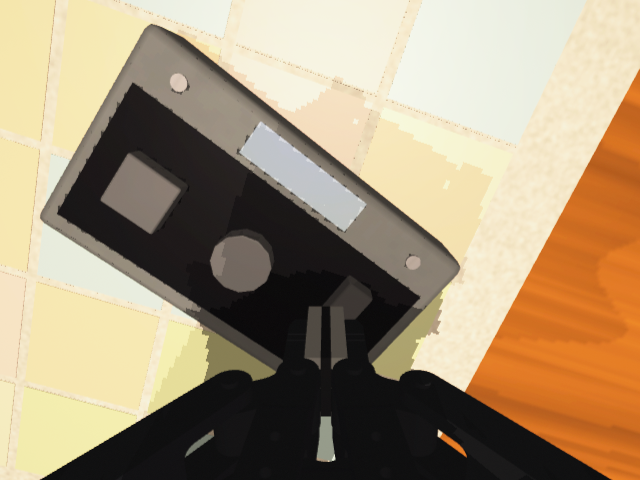

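Request:
servo_tool(moves=[[-1,0,0.2,0.15,0,0,0],[-1,0,0.5,0.15,0,0,0],[-1,0,0.75,0.15,0,0,0],[-1,0,0.85,0.15,0,0,0],[-1,0,0.85,0.15,0,0,0]])

```text
time: 10.42
position: [534.2, -279.8, 36.5]
tool_rot: [-1.57, 0.001, -2.817]
force: [0.6, 0.6, 4.8]
finger_gap: 0.1
```

Request:
servo_tool(moves=[[-1,0,0.1,0,0,0,0],[-1,0,0.15,0,0,0,0],[-1,0,0.15,0,0,0,0]])

```text
time: 10.8
position: [534.2, -279.9, 36.0]
tool_rot: [-1.57, 0.001, -2.817]
force: [-2.7, 2.2, 13.2]
finger_gap: -0.2
```

Bottomed (13 N). Now I release the key and back off.

Request:
servo_tool(moves=[[-1,0,-1,0,0,0,0],[-1,0,-4,0,0,0,0],[-1,1,-9,1,0,0,0],[-1,3,-13,3,0,0,0],[-1,3,-13,3,0,0,0]])

```text
time: 11.42
position: [514.6, -321.8, 167.6]
tool_rot: [-1.565, 0.002, -2.822]
force: [0.6, 0.3, -0.5]
finger_gap: 0.5
```

```bash
python3 look.py w8; python3 - <<'E'
from sh import *
import cv2
p=robot.read_camera('scene'); a=p['image'][230:330,170:400,::-1]
cv2.imwrite('pics/s8.png',cv2.resize(a,None,fx=3.4,fy=3.4,interpolation=cv2.INTER_CUBIC))
E
```

```text
11.425 tcp [-259.7 -358.4] [ 514.6 -321.8  167.6] [ 0.6  0.3 -0.5]
```

View pics/w8.png

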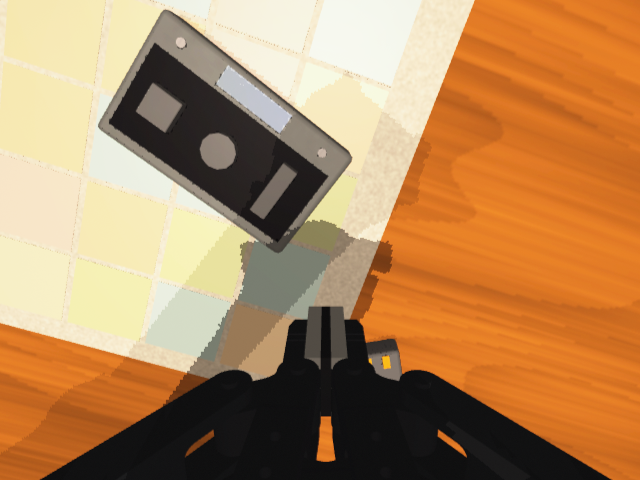

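View pics/s8.png

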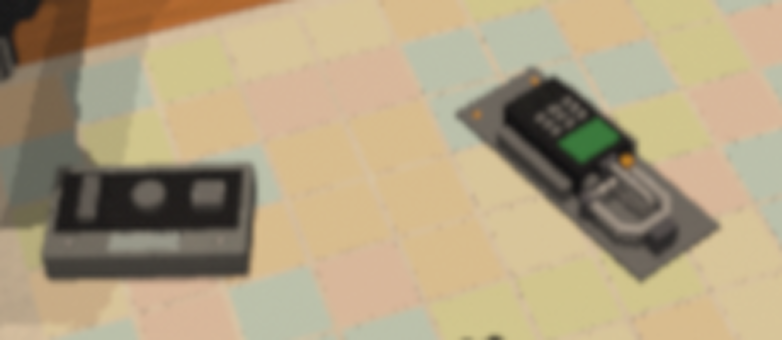

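Keys are up, the radio is in the hook with the gate shut, and the arm is clear.

```bash
python3 -c "
from workcell import robot
print(robot.hand_in())"
```

```text
the job is handed in; nothing more can be done
None
```

I pushed the black radio about 50 mm along the grey dock, then started the charge with the round key followed by the bar key, and handed the job in at about 11.5 s. The hand-in reports no verdict.

- **Ring and gate:** the push force rose to about 8 N and then dropped to zero. After I backed off, the wrist picture showed the gate straight across the hook's mouth behind the ring. I put the ring bar about 35 mm past the gate line.
- **Keys:** I pressed the round key to its stop (about 12 N) and let it up. I then pressed the bar key to its stop (about 13 N) and let it up. The final pictures show all three keys up, and I never went over the square key.
- **Arm and bystanders:** the arm ended clear of everything at about 168 mm height. I kept it away from the mug, the microphone and the spare battery, but did not measure their positions again at the end.

No check failed or disagreed.

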